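Wedge-lock a coated slide for the tape test

TASK

Clamp the coated slide in the jig for the tape-pull test: lay it flat between the two scribed lines with one end against the end stop, and bring the sliding bar up gently against its other end. Then push the thumb wedge forward along its ramp until it jams the bar fast, thumb-tight but not forced, and let go, leaving the things round about where they lie.

Things in the scene. Friction and masses are not known exactly. Their poses are not given: they have to be found in the camera images.
- slide_center (a point): Centre of the loose coated slide: a glass slide with a brown film on a white carrier, together a flat block 28 mm (its x) by 52 mm (its y) and 8 mm high (z up), 40 g. It lies on the bench, to the right of the jig, and is taken by its long edges, 28 mm apart. Turned end for end it serves as well.
- jig: Fixed clamping jig: grey base plate 284 x 98 mm, 10 mm thick, with an end stop, a sliding bar and a thumb wedge. Origin at bench height under the bar's middle line. Its x runs along the bar, from the wedge's thumb plate to the end stop: both bar and wedge are pushed towards +x. The bar's middle line is y = 0; the wedge and its ramp lie on the -y side.
- seat (a point): Where the slide's centre belongs: 26 mm in front of the end stop's face, on the bar's middle line, 14 mm above the bench (4 mm above the plate); x, y, z as the jig's. The slide's 52 mm lie along x. The end stop is 64 mm wide and 16 mm high; two scribed lines 29 mm apart mark the place; the plate is free on both sides of it.
- bar (a joint): Travel in m of the sliding dark metal bar (130 mm long, 30 wide, 16 high, black rubber on its nose) towards the end stop: 0 fully back, starts at 0 to 0.018, its nose meets a slide that lies against the stop at about 0.040. It slides freely (about 2 N) and stays where it is left. Press on the slide with no more than 30 N, knocks included: come up slowly; 3 to 10 N is plenty.
- bar_knob (a point): Middle of the black knob on the bar, 20 mm across, 30 mm high (from 26 to 56 mm above the bench), 40 mm behind the bar's nose; moves with the bar. Push it from behind or pinch it. The guide beside it reaches 32 mm above the bench, the ramp and wedge 28 mm.
- thumb_plate (a point): Middle of the rear face of the wedge's upright thumb plate (30 mm wide, 30 high from the base plate up, 8 thick; its centre 15 mm above the base plate); x forward (thin end), z up. The plate stands at the end of a 13 mm wide stem, with free room behind it and at its sides. Push it towards the jig's +x, square and low down.
- wedge: The loose steel thumb wedge, 200 g, 18 mm high, 80 mm long, 20 mm thick behind, 10 in front (1 in 8), on the plate between bar and ramp. Origin: foot of its straight face, middle; x to the thin end. Starts loose. The ramp is set on slotted screws, up to 2 mm off each time, so the wedge jams after 10 to 50 mm: feel for it. A push of 12 to 20 N locks it; over 35 N is forced.
- tape: Bystander: amber tape roll, 94 mm across, 19 mm high, lying flat behind the jig. Origin under its centre.
- petri: Bystander: shallow round dish, 90 mm across, 14 mm high. Origin under its centre.
- tweezers: Bystander: tweezers, 126 mm long, lying on the bench. Origin under the middle.
Not all that is in view belongs to the job. Leave any brown look-alike of the wedge alone. What is shaped like the part that bears slide_center but purple is not meant.

How it is judged (in metres and radians):
At the end, for the whole second after the job is handed in: the slide lies flat on the plate, its end within 2 mm of the end stop, within 6 mm of the middle line and 0.12 rad of square; the bar presses on it with over 1 N; the wedge is jammed on the bar with over 6 N; all released and at rest (contact force between wedge and bar above 6 N and contact force between bar and slide above 1 N and x of slide_center in the frame of seat above -0.002 m and y of slide_center in the frame of seat between -0.006 and 0.006 m and z of slide_center in the frame of seat between -0.002 and 0.002 m and angle between the y axis of slide and the x axis of jig, either way round below 0.12 rad and velocity of joint bar between -0.002 and 0.002 m/s and linear speed of each of slide, wedge below 0.01 m/s); the robot touches nothing.
It fails at once if the bar pressed the glass slide with over 30 N (contact force between bar and slide above 30 N).
It fails at once if the wedge was forced: over 35 N on the bar (contact force between wedge and bar above 35 N).
It fails at once if a bystander was pushed more than 2 cm (distance of any of tape, petri, tweezers from where it was at the start of the episode above 0.02 m).
It also fails if it takes over 58 s, if anything falls off the work surface, if the arm or the gripper's body presses on something with over 40 N, if the wrist force passes 120 N, or if a joint passes its speed limit or range.

ROBOT

A 6-joint arm with a two-finger parallel gripper is mounted at the origin on a cart in front of the work surface, level with it; the furniture and walls round the work are solid. World frame = base frame: x ahead of the robot, y to its left, z up, the work surface at z = 0. Lengths are in m, angles in degrees, forces in N, time in s.
With the tool pointing down it reaches from about 0.4 to 0.825 m from the base axis. Payload 7 kg.
Tool frame: the origin (TCP) lies at the very end of the fingers, on their centre line; the grasp point (between the pads) lies 19 mm behind it (r.hold_point_z is the distance from the TCP to the grasp point, in m); x points along the fingers, y is the direction in which the jaws open and shut, and the axes are right-handed (so a half turn about x gives the same grasp; the last joint's range is limited). The gripper opens to 88 mm and grips with 3 to 60 N. Pads are 19 mm wide; open, the fingers measure 130 mm over their backs; the gripper's body (78 mm by 193 mm) begins 47 mm behind the grasp point.
Start: joints at [-52.248, 20.546, 0.682, 0, -70.136, -16.507], TCP at [0.245, -0.629, 0.227] pointing down, gripper open.
Joint ranges: [-176.03, 176.03], [-82.01, 121.73], [-58.28, 71.71], [-173.87, 95.51], [-174.79, -0.11], [-173.66, 173.66]. Speed limits (degrees/s): [136.94, 136.94, 172.46, 180, 180, 180].

INTERFACE

Orientations are given as [roll, pitch, yaw] about the fixed x, y, z axes, in that order (R = Rz(yaw) Ry(pitch) Rx(roll)).
In Python, from plant import r gives the robot as it stands. The module is installed in compiled form; this text tells all that it offers.
- The arm moves only by the shell command python3 -m creep 'ROWS' [FORCE]. ROWS is JSON, a list of rows, each a list of 7 numbers: the turn, a rotation vector about the tool's x, y, z in rad, then the shift along the tool's x, y, z in cm, then the opening in per cent of the stroke, from 0 (shut) to 100 (fully open). In form: [[rx, ry, rz, x, y, z, fingers], ...]. A call has 1 to 8 rows; each row shifts and turns the commanded pose from where the row before left it, along the tool's axes as they then stand; what a row does not reach is not made up. A row lasts 1/10 s, in which the tool goes at most 50 mm and 8.59 degrees, less where a joint would pass 70% of its speed; a pose out of reach is approached as far as the arm can. A call is refused whole if a number of a shift passes 5 or a number of a turn 0.15, either way. A call with a gripper value outside its range is refused whole. The fingers move at their own pace and stop on an object; FORCE is the grip in N (left out, the last holds). Time passes only in rows, so rows that do not move let the fingers close. It gives the time, the measured TCP pose, the force and the opening at its end, in the units of the state.
- r.get_state(): the state, without advancing time (a new reading comes with each control period).
- r.capture(name): name is "scene" or "top" or "wrist"; returns (picture, depth): 480x640x3 uint8, blue, green, red; 480x640 float32, m along the optical axis (not along the pixel's ray), 0 where there is no reading.
- r.camera_info(name): a dict with "fovy" (degrees; the focal length in pixels is half the picture's height over the tangent of half this angle, whatever the lens; pixels are square), "cx", "cy" (the principal point, pixels), "camera_from_world" (4x4, takes a point from world to camera coordinates). Camera axes: x right, y down, z forward; pixel columns grow to the right and rows downward; lengths in m; the calibration is good to about 2 mm. A picture is of the moment at which its call begins: read the wrist's pose just before it. camera_info takes no time and is no camera call; for the wrist camera it gives the pose at the moment of the call.
- r.close_job(): hands the job in, once; it reports no verdict.
Trained networks look in the newest picture that a camera, given by its name, has taken for a name from the list of things; names that differ only in an ending like _2 or _b are one class to them, and where a whole thing is asked for, a point or a joint stands for the part that bears it (a point fixed in the world has none). Each returns a list of dicts, best first, with "score" (0 to 1); they miss things now and then, are a little off and sometimes report something else, mostly with a low value. They report only what shows in the picture. A call takes as long as a camera call. They do not tell look-alikes from the thing itself.
- r.look_for(query, camera): "rect" ([left, top, right, bottom] in pixels, round what is visible of it).
- r.masks_of(query, camera): "pixels" (480x640 bool, what is visible of it) and "rect" ([left, top, right, bottom] in pixels, round what is visible of it).
The state is a dict: "time_s": time; "joints": joint angles; "qd": joint speeds; "joint_torque": joint torques, N m; "tcp_pos": TCP position; "eef_rot": TCP orientation; "contact_force": force on the tool from outside, world axes, zero at the start; "moment": the same for the moment, N m; "gripper_width": finger opening in m.
Only numpy, scipy, OpenCV 4.12 (cv2) and the standard library are available. Lean on these libraries where they do the work, as an engineer would, in place of code of your own. Each camera call takes 0.05 s, during which the arm holds its last target. There are 200 camera calls.

## Working session

There is one attempt and no reset: what is moved stays moved. The work goes in short steps, Python scripts to look and compute and a shell command to move; the robot and the scene stay as the last step left them, time stands still between calls to the robot, and variables do not carry over. Pictures are saved under pics/ and viewed, about 8 in all and at most 12, crops included, and the job is handed in when it is done.

```bash
mkdir -p pics; cat > h.py <<'E'
import numpy as np, cv2
from plant import r
def cam(n):
    i=r.camera_info(n); f=240/np.tan(np.radians(i["fovy"])/2); return f,i["cx"],i["cy"],np.array(i["camera_from_world"])
def w2p(n,P):
    f,cx,cy,T=cam(n); p=(T@np.c_[np.atleast_2d(P),np.ones(len(np.atleast_2d(P)))].T)[:3]; return np.c_[f*p[0]/p[2]+cx,f*p[1]/p[2]+cy]
def p2z(n,uv,z):  # pixel -> world point on plane height z
    f,cx,cy,T=cam(n); R=T[:3,:3]; o=-R.T@T[:3,3]; uv=np.atleast_2d(np.float64(uv))
    d=np.c_[(uv[:,0]-cx)/f,(uv[:,1]-cy)/f,np.ones(len(uv))]@R; return o+d*((z-o[2])/d[:,2])[:,None]
def p2d(n,uv,depth): # by depth
    f,cx,cy,T=cam(n); uv=np.atleast_2d(uv).astype(int); z=depth[uv[:,1],uv[:,0]]
    c=np.c_[(uv[:,0]-cx)/f*z,(uv[:,1]-cy)/f*z,z]; return (c-T[:3,3])@T[:3,:3]
def cloud(n,depth):
    v,u=np.mgrid[:480,:640]; return p2d(n,np.c_[u.ravel(),v.ravel()],depth).reshape(480,640,3)
E
python3 - <<'E'
from h import *
print(r.get_state())
for n in ("scene","top","wrist"):
    p,d=r.capture(n); cv2.imwrite(f"pics/{n}0.png",p); np.save(f"pics/{n}0.npy",d)
    f,cx,cy,T=cam(n); print(n,f,cx,cy,-T[:3,:3].T@T[:3,3],T[2,:3])
for q in ("slide_center","bar_knob","thumb_plate","wedge","jig","tape","petri","tweezers"):
    print(q,[(round(x["score"],2),[int(k) for k in x["rect"]]) for x in r.look_for(q,"top")])
E
```

```text
{'time_s': 0.0, 'joints': array([-5.22462565e+01,  2.05924071e+01,  6.32730939e-01, -2.03807784e-02,
       -7.01358816e+01, -1.65068633e+01]), 'qd': array([-0.07631028, -0.14479318,  0.04530817, -0.05893044,  0.02513085,
        0.12377116]), 'joint_torque': array([-3.02228966e-05, -5.82711232e+01,  2.93046767e+01,  6.99704379e+00,
        6.85980282e-03, -1.22556180e-04]), 'tcp_pos': array([ 0.24440316, -0.6286629 ,  0.22560298]), 'eef_rot': array([ 95.17111051,  89.90253983, 116.41104957]), 'contact_force': array([-0.59446564, -0.63891193, -0.08387566]), 'moment': array([-0.03317549, -0.0174497 , -0.03998613]), 'gripper_width': 0.08737833248861525}
scene 477.69547968383506 326.1310992958108 245.73318685361528 [-0.18135945 -0.69960258  0.55751192] [ 0.65300833  0.61752872 -0.43844999]
top 550.7714407704509 315.4708463135031 241.7354594676644 [ 0.26237231 -0.00360607  1.4191619 ] [ 0.21578412 -0.01695792 -0.97629383]
wrist 338.36348073851224 324.4668578377865 237.77369920784025 [ 0.17498283 -0.65663421  0.38419554] [ 0.25862266  0.1022936  -0.9605469 ]
slide_center [(0.81, [404, 283, 425, 307]), (0.57, [398, 252, 420, 262]), (0.32, [288, 187, 324, 225])]
bar_knob [(0.82, [243, 272, 299, 290])]
thumb_plate [(0.82, [160, 265, 200, 293]), (0.72, [122, 177, 160, 217]), (0.56, [233, 289, 283, 302])]
wedge [(0.82, [126, 178, 161, 218]), (0.79, [155, 265, 200, 291]), (0.72, [235, 286, 280, 303])]
jig [(0.93, [225, 259, 337, 314])]
tape [(0.55, [286, 191, 325, 225]), (0.51, [231, 288, 279, 305]), (0.22, [450, 226, 452, 230])]
petri [(0.67, [389, 192, 424, 225]), (0.25, [222, 256, 335, 312])]
tweezers [(0.64, [447, 228, 453, 230])]
```

View pics/top0.png

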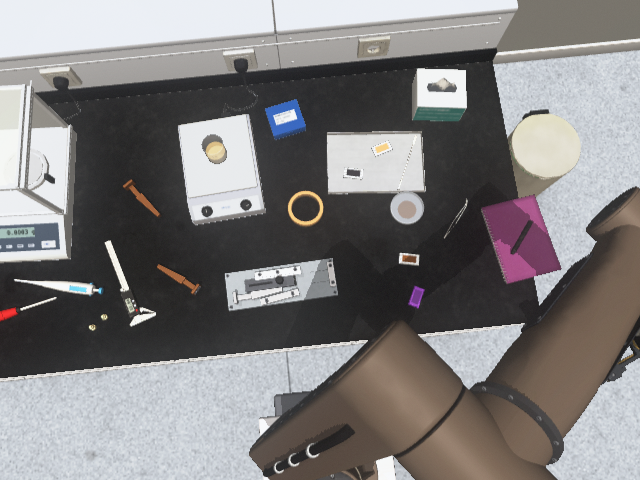

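The top view shows the jig at (280,285) and a brown slide on a white carrier at (409,259). The purple look-alike is at (416,296), and other slides lie on the tray at (353,173) and (382,148). The brown wedge look-alikes are at (140,198) and (180,278). I choose the slide at (409,259) and will check it in a close crop.

```bash
python3 - <<'E'
from h import *
p=cv2.imread("pics/top0.png"); d=np.load("pics/top0.npy")
a=cv2.resize(p[250:322,215:345],(780,432),interpolation=cv2.INTER_CUBIC); 
b=cv2.resize(p[240:312,380:450],(163,168),interpolation=cv2.INTER_CUBIC)
o=np.zeros((600,780,3),np.uint8);o[:432]=a;o[432:,:163]=b
w=cv2.imread("pics/wrist0.png"); o[432:,200:424]=cv2.resize(w,(224,168)); o[432:,440:664]=cv2.resize(cv2.imread("pics/scene0.png"),(224,168))
cv2.imwrite("pics/c1.png",o)
print("slide",p2z("top",[[409,259]],.008),p2d("top",[[409,259]],d))
print("purple",p2z("top",[[416,296]],.008))
print("jig corners",p2z("top",[[225,273],[332,259],[338,295],[230,311]],.01))
print("tape,petri,tw",p2z("top",[[305,208],[407,208],[456,218]],.01))
E
```

```text
slide [[ 0.50333125 -0.26566122  0.008     ]] [[ 0.50391786 -0.26629919  0.00456452]]
purple [[ 0.40578384 -0.2701295   0.008     ]]
jig corners [[ 0.51549946  0.21348591  0.01      ]
 [ 0.52361643 -0.06616938  0.01      ]
 [ 0.42865206 -0.07128379  0.01      ]
 [ 0.41625605  0.20732204  0.01      ]]
tape,petri,tw [[ 0.66803279 -0.00977883  0.01      ]
 [ 0.63999425 -0.27909408  0.01      ]
 [ 0.5994087  -0.40397267  0.01      ]]
```

View pics/c1.png

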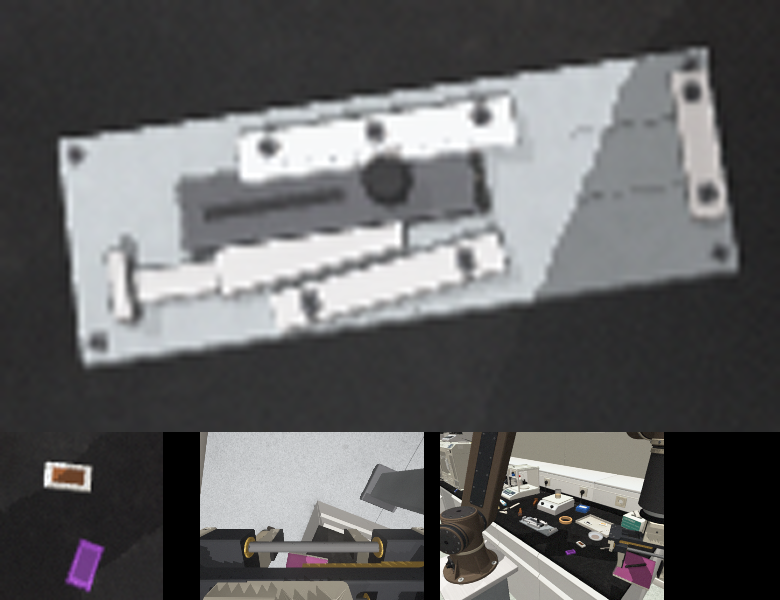

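The close crop confirms the brown slide on its white carrier, with the purple one separate. In the jig crop the thumb plate is on the left, the end stop on the right, and the knob is at about (388,180).

```bash
cat >> h.py <<'E'
from scipy.spatial.transform import Rotation as Ro
def pose():
    s=r.get_state(); return np.array(s["tcp_pos"]),Ro.from_euler("xyz",s["eef_rot"],degrees=True),s
def down(ang): # tool x down, tool y along world azimuth ang (deg)
    a=np.radians(ang); x=np.array([0,0,-1.]); y=np.array([np.cos(a),np.sin(a),0]); return Ro.from_matrix(np.c_[x,y,np.cross(x,y)])
def plan(P,ang):
    p,R,s=pose(); T=down(ang); print("turn first (tool rad)",(R.inv()*T).as_rotvec().round(4),"then shift cm",(T.inv().apply(np.array(P)-p)*100).round(2), "now",p.round(4),"yazim",np.degrees(np.arctan2(*R.as_matrix()[[1,0],1])).round(2),"t",round(s["time_s"],2))
E
python3 - <<'E'
from h import *
p,R,s=pose(); print(R.as_matrix().round(3))
f,cx,cy,T=cam("wrist"); o=-T[:3,:3].T@T[:3,3]; print("cam in tool",R.inv().apply(o-p), "axes",R.inv().as_matrix()@T[:3,:3].T)
for a in (0,2,180): plan([.5,-.2657,.2],a)
E
```

```text
[[ 0.    -0.362  0.932]
 [ 0.     0.932  0.362]
 [-1.     0.     0.   ]]
cam in tool [-0.15833902 -0.00058131 -0.07483166] axes [[-3.47197210e-04 -2.78242957e-01  9.60510664e-01]
 [ 9.99999847e-01  3.16999016e-04  4.53300434e-04]
 [-4.30608588e-04  9.60510675e-01  2.78242804e-01]]
turn first (tool rad) [ 1.9416  0.     -0.    ] then shift cm [  2.66  25.54 -36.34] now [ 0.2446 -0.6291  0.2266] yazim 111.24 t 0.55
turn first (tool rad) [ 1.9067  0.     -0.    ] then shift cm [  2.66  26.8  -35.43] now [ 0.2446 -0.6291  0.2266] yazim 111.24 t 0.55
turn first (tool rad) [-1.2  0.   0. ] then shift cm [  2.66 -25.54  36.34] now [ 0.2446 -0.6291  0.2266] yazim 111.24 t 0.55
```

```bash
python3 -m creep '[[-0.15,0,0,0,0,0,100],[-0.15,0,0,0,0,0,100],[-0.15,0,0,0,0,0,100],[-0.15,0,0,0,0,0,100],[-0.15,0,0,0,0,0,100],[-0.15,0,0,0,0,0,100],[-0.15,0,0,0,0,0,100],[-0.15,0,0,0,0,0,100]]'
python3 -m creep '[[0,0,0,0.2,-3.2,4,100],[0,0,0,0.2,-3.2,4,100],[0,0,0,0.2,-3.2,4,100],[0,0,0,0.2,-3.2,4,100],[0,0,0,0.2,-3.2,4,100],[0,0,0,0.2,-3.2,4,100],[0,0,0,0.2,-3.2,4,100],[0,0,0,0.2,-3.2,4,100]]'
python3 -m creep '[[0,0,0,0,0,0,100],[0,0,0,0,0,0,100],[0,0,0,0,0,0,100]]'
python3 - <<'E'
from h import *
plan([.5034,-.266,.2],180)
p,d=r.capture("wrist"); cv2.imwrite("pics/w1.png",p); np.save("pics/w1.npy",d)
for m in r.masks_of("slide_center","wrist"):
    px=m["pixels"]; c=cloud("wrist",d)[px]; pts=p2z("wrist",np.argwhere(px)[:,::-1],.008)
    b=cv2.minAreaRect(np.float32(pts[:,:2]*1000)); print(round(m["score"],2),m["rect"],b,np.median(c,0))
E
```

```text
time_s: 1.35
tcp_pos: [0.2446, -0.6291, 0.2266]
eef_rot: [-104.2, 90.0, -13.9]
contact_force: [-0.5, 0.3, -0.2]
gripper_width: 0.0875
time_s: 2.15
tcp_pos: [0.4953, -0.3152, 0.2113]
eef_rot: [-107.7, 89.9, -17.7]
contact_force: [0.4, 0.0, 0.4]
gripper_width: 0.0879
time_s: 2.45
tcp_pos: [0.4939, -0.3174, 0.211]
eef_rot: [140.9, 90.0, -129.1]
contact_force: [-0.2, -0.2, -0.7]
gripper_width: 0.0875
turn first (tool rad) [-0.0002 -0.0001 -0.0001] then shift cm [ 1.1  -0.95  5.14] now [ 0.4939 -0.3174  0.211 ] yazim 179.99 t 2.45
0.9 [372.5, 229.3, 429.9, 271.8] ((407.0233154296875, -271.3451843261719), (29.68820571899414, 54.690032958984375), 62.60873031616211) [ 0.40747001 -0.27217698  0.00903597]
0.87 [298.1, 232.3, 328.9, 281.7] ((506.834716796875, -266.6198425292969), (53.021697998046875, 28.088441848754883), 78.65645599365234) [ 0.50664548 -0.26742906  0.00899481]
```

View pics/w1.png

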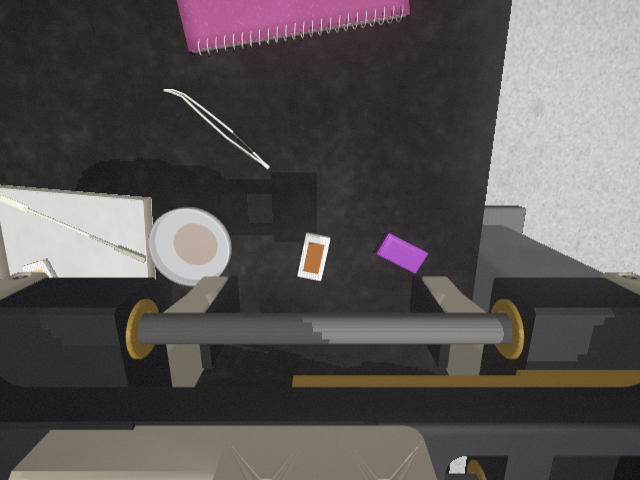

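The wrist view shows the slide at (314,257), tilted about 11°, and the purple one at (402,253). The petri dish is at (190,245) and the tweezers are at (217,125). I measured the slide as 53×28 mm at (0.507,-0.267), which fits its given size.

```bash
python3 -m creep '[[0.1,0,0,0,0,0,70],[0.097,0,0,0,0,0,70]]'
python3 - <<'E'
from h import *
plan([.5062,-.2667,.05],168.7)
E
```

```text
time_s: 2.75
tcp_pos: [0.4934, -0.3182, 0.2111]
eef_rot: [-136.6, 90.0, -58.2]
contact_force: [0.6, 0.5, 0.2]
gripper_width: 0.077
turn first (tool rad) [-0.0058 -0.      0.    ] then shift cm [16.11 -0.25  5.3 ] now [ 0.4934 -0.3182  0.2111] yazim 168.37 t 2.75
```

```bash
python3 -m creep '[[0,0,0,3,-0.05,1.3,70],[0,0,0,4,-0.1,1.3,70],[0,0,0,4,-0.1,1.3,70],[0,0,0,3.1,0,1.4,70],[0,0,0,2,0,0,70],[0,0,0,0,0,0,70],[0,0,0,0,0,0,70]]' 15
python3 - <<'E'
from h import *
plan([.5062,-.2667,.003],168.7)
E
```

```text
time_s: 3.45
tcp_pos: [0.5069, -0.2666, 0.0504]
eef_rot: [149.2, 90.0, -132.1]
contact_force: [0.0, -1.3, 0.7]
gripper_width: 0.0614
turn first (tool rad) [-0.0009 -0.0004 -0.0002] then shift cm [ 4.74  0.07 -0.03] now [ 0.5069 -0.2666  0.0504] yazim 168.65 t 3.45
```

```bash
python3 -m creep '[[0,0,0,1.8,0,0,70],[0,0,0,1.5,0,0,70],[0,0,0,1,0,0,70],[0,0,0,0.4,0,0,70],[0,0,0,0,0,0,70],[0,0,0,0,0,0,30],[0,0,0,0,0,0,10],[0,0,0,0,0,0,10]]' 15
python3 -m creep '[[0,0,0,0,0,0,10],[0,0,0,0,0,0,10],[0,0,0,0,0,0,10]]'
python3 -m creep '[[0,0,0,-1,0,0,10],[0,0,0,-3,0,0,10],[0,0,0,-4,0,0,10],[0,0,0,-4,0,0,10],[0,0,0,0,0,0,10]]'
```

```text
time_s: 4.25
tcp_pos: [0.5075, -0.2656, 0.0036]
eef_rot: [-90.7, 89.9, -12.0]
contact_force: [-0.8, -0.6, -0.2]
gripper_width: 0.0427
time_s: 4.55
tcp_pos: [0.5072, -0.2655, 0.0031]
eef_rot: [-101.5, 90.0, -22.8]
contact_force: [0.3, 1.3, 2.2]
gripper_width: 0.0276
time_s: 5.05
tcp_pos: [0.5106, -0.2666, 0.1296]
eef_rot: [-95.7, 89.4, -16.9]
contact_force: [-0.1, 0.5, -0.2]
gripper_width: 0.0279
```

Gripped (opening 27.9 mm). Next I move to view the jig.

```bash
python3 -m creep '[[-0.117,0,0,-3,0,0,10],[-0.116,0,0,-3,0,0,10],[0,0,0,-2,0.5,4,10],[0,0,0,-1,0.5,4.5,10],[0,0,0,0,0.5,4.5,10],[0,0,0,0,0.5,4.5,10],[0,0,0,0,0.5,4.5,10],[0,0,0,0,0.5,4.5,10]]'
python3 -m creep '[[0,0,0,0,0,4.5,10],[0,0,0,0,0,4.5,10],[0,0,0,0,0,4.5,10],[0,0,0,0,0,3,10],[0,0,0,0,0,0,10],[0,0,0,0,0,0,10],[0,0,0,0,0,0,10]]'
python3 - <<'E'
from h import *
plan([.5,.2,.2],182)
for n in ("wrist","scene"):
    p,d=r.capture(n); cv2.imwrite(f"pics/{n}2.png",p); np.save(f"pics/{n}2.npy",d)
np.save("pics/wT.npy",cam("wrist")[3])
for q in ("bar_knob","thumb_plate","wedge","jig","slide_center"):
    print(q,[(round(x["score"],2),[int(k) for k in x["rect"]]) for x in r.look_for(q,"wrist")])
E
```

```text
time_s: 5.85
tcp_pos: [0.4668, -0.0002, 0.2134]
eef_rot: [-63.5, 89.9, 28.6]
contact_force: [1.4, 0.1, 0.4]
gripper_width: 0.0276
time_s: 6.55
tcp_pos: [0.4614, 0.1624, 0.213]
eef_rot: [122.0, 90.0, -146.0]
contact_force: [0.4, 0.3, -0.9]
gripper_width: 0.0273
turn first (tool rad) [ 0.0008 -0.0002 -0.0003] then shift cm [ 1.3  -3.99  3.62] now [0.4614 0.1624 0.213 ] yazim -177.96 t 6.55
bar_knob [(0.64, [295, 82, 324, 215])]
thumb_plate [(0.68, [319, 122, 348, 246]), (0.56, [112, 375, 127, 387]), (0.54, [294, 78, 326, 216])]
wedge [(0.57, [108, 373, 128, 387]), (0.55, [318, 122, 349, 245])]
jig [(0.9, [257, 0, 365, 262])]
slide_center [(0.96, [295, 244, 355, 313])]
```

View pics/wrist2.png

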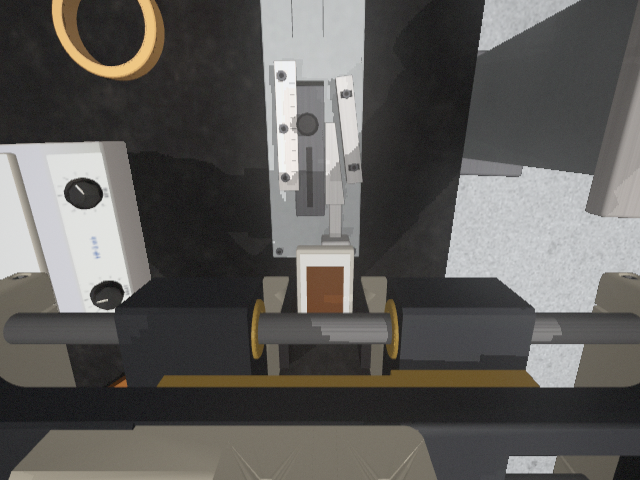

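The wrist view shows the jig plate's rear edge at row 256 and the knob at (307,124). The thumb plate is at (336,240), and the scribed lines are at columns 293 and 323 at the top. The held slide is at (325,280). Next I shift to see the end stop.

```bash
python3 -m creep '[[0,0,0,-0.5,0,-2,10],[0,0,0,-0.5,0,-4,10],[0,0,0,-0.5,0,-4,10],[0,0,0,0,0,0,10],[0,0,0,0,0,0,10],[0,0,0,0,0,0,10]]'
python3 - <<'E'
from h import *
p3,d3=r.capture("wrist"); cv2.imwrite("pics/w3.png",p3); np.save("pics/w3.npy",d3); T3=cam("wrist")[3]
np.save("pics/wT3.npy",T3); plan([.5,.2,.2],182)
import h
C0=h.cam
def fit(img,dep,T,tag):
    h.cam=lambda n:(*C0(n)[:3],T)
    X=cloud("w",dep); hsv=cv2.cvtColor(img,cv2.COLOR_BGR2HSV)
    z=X[...,2]; ok=(dep>0)&(np.abs(X[...,0]-.47)<.07)&(X[...,1]<.23)
    print(tag,"z of plate/bench",np.median(z[ok&(np.abs(z-.01)<.004)]),np.median(z[ok&(np.abs(z)<.004)]))
    # left/right edges by row
    m=ok&(z>.006); rows=[]
    for v in range(0,245,4):
        c=np.where(m[v,230:400])[0]+230
        if len(c)>50: rows.append((v,c[0],c[-1]))
    rows=np.array(rows)
    L=p2z("w",np.c_[rows[:,1]-.5,rows[:,0]],.01);R=p2z("w",np.c_[rows[:,2]+.5,rows[:,0]],.01)
    for nm,E in(("L",L),("R",R)):
        k=np.ones(len(E),bool)
        for _ in range(4):
            c=np.polyfit(E[k,1],E[k,0],1); e=E[:,0]-np.polyval(c,E[:,1]); k=np.abs(e)<.0015
        print(tag,nm,"x at y=0,slope",c.round(4),k.sum(),len(k),"yrange",E[:,1].min().round(3),E[:,1].max().round(3))
    h.cam=C0
fit(cv2.imread("pics/wrist2.png"),np.load("pics/wrist2.npy"),np.load("pics/wT.npy"),"w2")
fit(p3,d3,T3,"w3")
E
```

```text
time_s: 7.5
tcp_pos: [0.4653, 0.0635, 0.2279]
eef_rot: [-24.1, 90.0, 67.9]
contact_force: [-0.2, 0.6, -0.5]
gripper_width: 0.0277
turn first (tool rad) [ 0.0015  0.     -0.0002] then shift cm [ 2.78 -3.95 13.5 ] now [0.4652 0.0637 0.2278] yazim -177.91 t 7.55Traceback (most recent call last):
  File "<stdin>", line 24, in <module>
  File "<stdin>", line 8, in fit
  File "h.py", line 14, in cloud
    v,u=np.mgrid[:480,:640]; return p2d(n,np.c_[u.ravel(),v.ravel()],depth).reshape(480,640,3)
                                    ~~~^^^^^^^^^^^^^^^^^^^^^^^^^^^^^^^^^^^^
  File "h.py", line 11, in p2d
    f,cx,cy,T=cam(n); uv=np.atleast_2d(uv).astype(int); z=depth[uv[:,1],uv[:,0]]
              ~~~^^^
  File "<stdin>", line 7, in <lambda>
  File "h.py", line 4, in cam
    i=r.camera_info(n); f=240/np.tan(np.radians(i["fovy"])/2); return f,i["cx"],i["cy"],np.array(i["camera_from_world"])
ValueError: cameras: scene, top, wrist
```

View pics/w3.png

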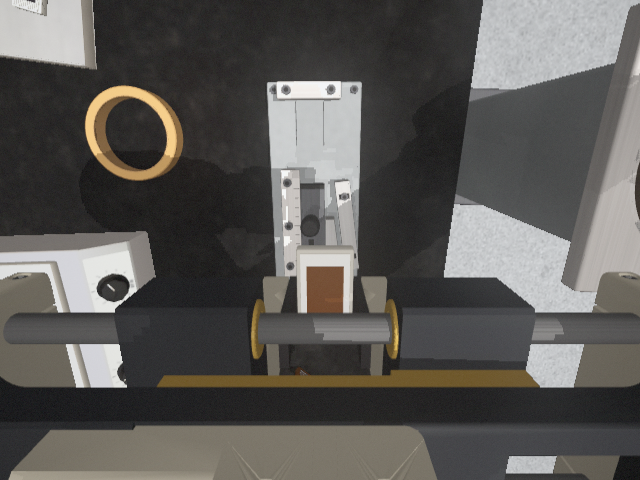

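The stop is at rows 81–99, columns 276–341, with scribed lines at columns 296 and 323 (rows 100–145). The knob is at (310,225).

```bash
cat > fit.py <<'E'
import h; from h import *
C0=h.cam
def use(T): h.cam=lambda n:(*C0("wrist")[:3],T)
def edges(img,v0,v1,lo,hi,step=3,vert=True):
    "strongest subpixel gradient between columns (or rows) lo..hi along each row (column) v0..v1"
    g=cv2.GaussianBlur(cv2.cvtColor(img,cv2.COLOR_BGR2GRAY),(3,3),0).astype(float)
    if not vert: g=g.T
    out=[]
    for v in range(v0,v1,step):
        q=np.abs(np.gradient(g[v])); k=lo+np.argmax(q[lo:hi]); a,b,c=q[k-1:k+2]; k2=k+.5*(a-c)/(a-2*b+c+1e-9)
        out.append((k2,v) if vert else (v,k2))
    return np.array(out)
def line(pts,ax): # robust fit; ax=0: x as function of y
    k=np.ones(len(pts),bool)
    for _ in range(5):
        c=np.polyfit(pts[k,1-ax],pts[k,ax],1); e=np.abs(pts[:,ax]-np.polyval(c,pts[:,1-ax])); k=e<max(.0008,np.median(e)*1.5)
    return c,k.mean()
E
python3 - <<'E'
from fit import *
i2=cv2.imread("pics/wrist2.png");i3=cv2.imread("pics/w3.png");T2=np.load("pics/wT.npy");T3=np.load("pics/wT3.npy")
for tag,i,T,Ls in(("w2",i2,T2,[("plateL",40,240,255,283),("plateR",5,240,350,374),("scrL",2,34,288,298),("scrR",2,34,318,328)]),("w3",i3,T3,[("plateL",105,270,260,282),("plateR",105,265,353,366),("scrL",104,142,292,301),("scrR",104,142,319,328)])):
    use(T)
    for n,*a in Ls:
        c,f=line(p2z("w",edges(i,*a),.01),0); print(tag,n,"x(y=0),x(-.04) slope",np.polyval(c,0).round(4),np.polyval(c,-.04).round(4),c[0].round(4),f.round(2))
use(T2); c,f=line(p2z("w",edges(i2,280,350,250,262,vert=False),.01),1); print("rear y(x=.47)",np.polyval(c,.47),c[0],f)
use(T3)
g=cv2.cvtColor(i3,cv2.COLOR_BGR2GRAY); print("col 290",g[76:106,300],"col310",g[76:106,312])
e=edges(i3,282,335,77,85,vert=False); print("rows far",np.median(e[:,1]))
print("far plate z.01",p2z("w",[[272,82],[356,82]],.01).round(4))
for rr in (96,98,100): print(rr,"z.026",p2z("w",[[310,rr]],.026).round(4),"z.01",p2z("w",[[310,rr]],.01).round(4))
print("stop far top z.026",p2z("w",[[310,np.median(e[:,1])]],.026).round(4))
d=np.load("pics/w3.npy"); X=cloud("w",d)[84:110,310]; print(X.round(4))
E
```

```text
w2 plateL x(y=0),x(-.04) slope 0.5271 0.5287 -0.0396 1.0
w2 plateR x(y=0),x(-.04) slope 0.4302 0.4318 -0.0403 0.92
w2 scrL x(y=0),x(-.04) slope 0.4962 0.5026 -0.1611 0.64
w2 scrR x(y=0),x(-.04) slope 0.4681 0.4695 -0.0351 0.73
w3 plateL x(y=0),x(-.04) slope 0.527 0.5286 -0.0411 1.0
w3 plateR x(y=0),x(-.04) slope 0.43 0.4317 -0.0415 0.94
w3 scrL x(y=0),x(-.04) slope 0.4992 0.5011 -0.0468 1.0
w3 scrR x(y=0),x(-.04) slope 0.4682 0.4697 -0.0362 0.69
rear y(x=.47) 0.2084332255897252 0.19700726812661798 0.6666666666666666
col 290 [ 61  60  57  62  62 206 238 243 242 241 241 240 240 239 238 239 241 240
 237 237 238 225 169 116 183 197 196 196 198 196] col310 [ 60  64  64  66  67 209 239 243 243 242 242 241 240 239 238 240 240 240
 238 238 240 223 161 111 182 197 195 196 196 196]
rows far 80.69540229884358
far plate z.01 [[ 0.5239 -0.0662  0.01  ]
 [ 0.4382 -0.0694  0.01  ]]
96 z.026 [[ 0.4841 -0.0526  0.026 ]] z.01 [[ 0.4848 -0.0544  0.01  ]]
98 z.026 [[ 0.4841 -0.0508  0.026 ]] z.01 [[ 0.4848 -0.0525  0.01  ]]
100 z.026 [[ 0.4841 -0.0489  0.026 ]] z.01 [[ 0.4847 -0.0506  0.01  ]]
stop far top z.026 [[ 0.4845 -0.0665  0.026 ]]
[[ 0.4845 -0.0636  0.0252]
 [ 0.4844 -0.0627  0.0256]
 [ 0.4843 -0.0616  0.0268]
 [ 0.4844 -0.0609  0.0256]
 [ 0.4843 -0.0597  0.0274]
 [ 0.4843 -0.0589  0.0269]
 [ 0.4843 -0.058   0.0265]
 [ 0.4843 -0.0571  0.0262]
 [ 0.4842 -0.0561  0.0275]
 [ 0.4842 -0.0554  0.0254]
 [ 0.4841 -0.0542  0.0284]
 [ 0.4842 -0.0536  0.0255]
 [ 0.4842 -0.0527  0.0254]
 [ 0.4841 -0.0517  0.0261]
 [ 0.4841 -0.0509  0.0252]
 [ 0.4845 -0.0508  0.0168]
 [ 0.4847 -0.0506  0.01  ]
 [ 0.4847 -0.0496  0.0099]
 [ 0.4847 -0.0487  0.0092]
 [ 0.4847 -0.0478  0.0089]
 [ 0.4847 -0.0469  0.0083]
 [ 0.4845 -0.0456  0.0117]
 [ 0.4846 -0.0448  0.009 ]
 [ 0.4845 -0.0437  0.0109]
 [ 0.4846 -0.0429  0.0091]
 [ 0.4846 -0.042   0.0083]]
```

```bash
python3 - <<'E'
from fit import *
i3=cv2.imread("pics/w3.png");T3=np.load("pics/wT3.npy");use(T3)
zt=.2278+.005
L=p2z("w",edges(i3,256,275,290,303,2),zt);R=p2z("w",edges(i3,256,275,345,360,2),zt);F=p2z("w",edges(i3,302,350,240,252,2,vert=False),zt)
for n,E,a in(("L",L,0),("R",R,0),("F",F,1)): c,f=line(E,a);print(n,c.round(4),f,np.median(E,0).round(4))
print("mid x L",np.median(L,0),"R",np.median(R,0))
S=edges(i3,85,97,270,282,1);S2=edges(i3,85,97,335,346,1)
print("stop",np.median(p2z("w",S,.026),0).round(4),np.median(p2z("w",S2,.026),0).round(4))
B=edges(i3,190,240,296,306,2);B2=edges(i3,190,240,320,332,2)
for E in(B,B2): print("bar",line(p2z("w",E,.026),0),np.median(p2z("w",E,.026),0).round(4))
print("knob top ctr?",p2z("w",[[310,225]],.056).round(4))
d=np.load("pics/w3.npy");X=cloud("w",d);Z=X[...,2];m=np.zeros_like(Z,bool);m[190:245,290:345]=1
k=m&(Z>.05)&(Z<.06);print("knob depth",k.sum(),X[k].mean(0).round(4),np.ptp(X[k],0).round(4))
T2=np.load("pics/wT.npy");use(T2);d=np.load("pics/wrist2.npy");X=cloud("w",d);Z=X[...,2];m=np.zeros_like(Z,bool);m[90:160,280:345]=1
k=m&(Z>.05)&(Z<.06);print("knob2",k.sum(),X[k].mean(0).round(4),np.ptp(X[k],0).round(4))
m[:]=0;m[225:252,310:370]=1;k=m&(Z>.034)&(Z<.046);print("thumb top",k.sum(),X[k].mean(0).round(4),X[k].min(0).round(4),X[k].max(0).round(4))
g=cv2.cvtColor(i3,cv2.COLOR_BGR2GRAY);print(g[120,290:330],g[112,290:330])
E
```

```text
L [0.5492 0.4553] 0.7 [0.4805 0.0468 0.2328]
R [0.0075 0.4501] 0.9 [0.4506 0.0457 0.2328]
F [0.0364 0.0212] 0.875 [0.4665 0.0381 0.2328]
mid x L [0.48046987 0.04683178 0.2328    ] R [0.45059171 0.04568944 0.2328    ]
stop [ 0.5176 -0.0564  0.026 ] [ 0.4601 -0.0585  0.026 ]
bar (array([-0.04102189,  0.49475166]), np.float64(1.0)) [0.492  0.0668 0.026 ]
bar (array([-0.05930425,  0.46898565]), np.float64(0.88)) [0.4649 0.0658 0.026 ]
knob top ctr? [[0.4799 0.0711 0.056 ]]
knob depth 296 [0.4803 0.073  0.0554] [0.0193 0.0192 0.0084]
knob2 399 [0.4807 0.0737 0.0558] [0.0196 0.0195 0.0075]
thumb top 151 [0.4501 0.187  0.0388] [0.4358 0.1847 0.034 ] [0.4646 0.1896 0.0413]
[207 206 208 206 205 181 148 197 195 195 196 196 196 194 196 197 195 196
 198 196 196 196 197 196 197 195 194 195 195 197 198 198 197 151 197 196
 198 197 198 199] [205 205 205 205 197 149 175 198 198 196 199 197 197 197 197 197 196 197
 197 197 197 198 197 197 197 195 194 195 198 197 196 195 194 149 196 197
 197 199 199 199]
```

```bash
python3 -m creep '[[-0.007,0,0,0,0,-2.5,10],[0,0,0,2,-0.6,-3,10],[0,0,0,4,-0.8,-2.5,10],[0,0,0,4,-0.2,-0.5,10],[0,0,0,4,0,0,10],[0,0,0,0,0,0,10],[0,0,0,0,0,0,10],[0,0,0,0,0,0,10]]'
python3 - <<'E'
from h import *
plan([.4845,-.023,.0135],182.33)
E
```

```text
time_s: 8.35
tcp_pos: [0.4863, -0.0201, 0.0899]
eef_rot: [-83.2, 89.8, 9.4]
contact_force: [0.9, -0.2, 0.1]
gripper_width: 0.0275
turn first (tool rad) [0.004  0.0003 0.0028] then shift cm [ 7.64  0.19 -0.28] now [ 0.4863 -0.0201  0.0899] yazim -177.44 t 8.35
```

```bash
python3 -m creep '[[0,0,0,2,0.1,-0.15,10],[0,0,0,2,0.1,-0.13,10],[0,0,0,1.5,0,0,10],[0,0,0,0.8,0,0,10],[0,0,0,0.4,0,0,10],[0,0,0,0,0,0,10],[0,0,0,0,0,0,10]]'
python3 - <<'E'
from h import *
plan([.4845,-.023,.0135],182.33)
E
```

```text
time_s: 9.05
tcp_pos: [0.4836, -0.0236, 0.0219]
eef_rot: [-77.3, 89.9, 15.2]
contact_force: [-0.2, -0.1, -0.5]
gripper_width: 0.0279
turn first (tool rad) [0.0027 0.0004 0.0016] then shift cm [ 0.84 -0.1   0.06] now [ 0.4836 -0.0236  0.0219] yazim -177.52 t 9.05
```

```bash
python3 -m creep '[[0,0,0,0.3,-0.1,0.05,10],[0,0,0,0.3,0,0,10],[0,0,0,0.2,0,0,10],[0,0,0,0.1,0,0,10],[0,0,0,0,0,0,10],[0,0,0,0,0,0,10]]'
python3 -m creep '[[0,0,0,0,0,0,36],[0,0,0,0,0,0,42],[0,0,0,0,0,0,50],[0,0,0,0,0,0,50],[0,0,0,0,0,0,50],[0,0,0,0,0,0,50]]'
python3 -m creep '[[0,0,0,-1,0,0,50],[0,0,0,-3,0,0,50],[0,0,0,-4,0,0,50],[0,0,0,-4,0,0,30],[0,0,0,-4,0,3,0],[0,0,0,0,0,4,0],[0,0,0,0,0,4,0],[0,0,0,0,0,2,0]]'
python3 -m creep '[[0,0,0,0,0,0,0],[0,0,0,0,0,0,0]]'
python3 - <<'E'
from fit import *
plan([.4797,.12,.04],182.33)
p,d=r.capture("wrist"); cv2.imwrite("pics/w4.png",p); np.save("pics/w4.npy",d); np.save("pics/wT4.npy",C0("wrist")[3])
for m in r.masks_of("slide_center","wrist"):
    px=m["pixels"]; pts=p2z("wrist",np.argwhere(px)[:,::-1],.018)
    b=cv2.minAreaRect(np.float32(pts[:,:2]*1000)); print(round(m["score"],2),m["rect"],b)
E
```

```text
time_s: 9.65
tcp_pos: [0.4839, -0.0234, 0.0127]
eef_rot: [-126.0, 90.0, -33.5]
contact_force: [-3.2, 1.5, 12.0]
gripper_width: 0.0277
time_s: 10.25
tcp_pos: [0.4837, -0.0234, 0.0119]
eef_rot: [109.9, 90.0, -157.6]
contact_force: [0.8, 0.1, 0.4]
gripper_width: 0.0438
time_s: 11.05
tcp_pos: [0.4782, 0.1088, 0.1735]
eef_rot: [-55.7, 89.9, 36.8]
contact_force: [0.2, -0.1, -0.2]
gripper_width: 0.0094
time_s: 11.25
tcp_pos: [0.478, 0.1067, 0.1725]
eef_rot: [-62.7, 90.0, 29.9]
contact_force: [0.1, -0.6, -0.2]
gripper_width: 0.0007
turn first (tool rad) [0.0036 0.0001 0.0002] then shift cm [13.25 -0.23  1.32] now [0.478  0.1067 0.1725] yazim -177.46 t 11.25
0.82 [307.5, 38.6, 341.6, 112.1] ((483.8768005371094, -22.83925437927246), (29.43671989440918, 52.306636810302734), 2.4816856384277344)
0.54 [340.7, 185.9, 359.7, 276.8] ((453.2789611816406, 113.85688781738281), (19.7525691986084, 89.27910614013672), 3.2012522220611572)
```

View pics/w4.png

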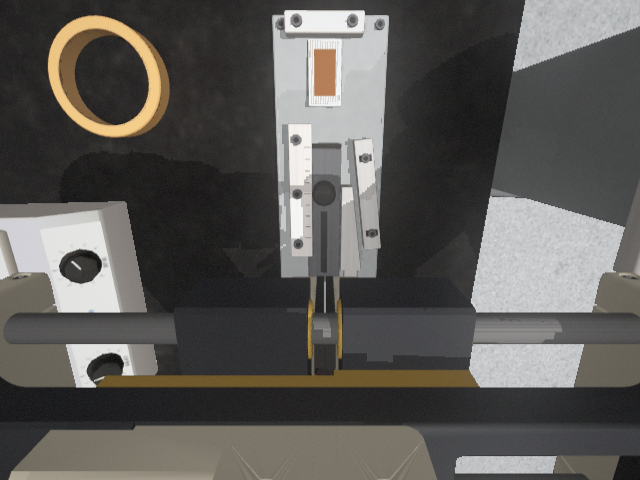

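The slide lies squarely between the lines at (324,72). It measures (0.4839,-0.0228), about 2 mm short of the stop. The knob is at (324,192). Now I'll go in behind the knob with the fingers shut.

```bash
python3 -m creep '[[0.003,0,0,3,-0.1,0.6,0],[0,0,0,4,0,0.3,0],[0,0,0,3,0,0,0],[0,0,0,2,0,0,0],[0,0,0,1.4,0,0,0],[0,0,0,0,0,0,0],[0,0,0,0,0,0,0],[0,0,0,0,0,0,0]]'
python3 - <<'E'
from h import *
plan([.4789,.112,.038],182.33)
E
```

```text
time_s: 12.15
tcp_pos: [0.4795, 0.1155, 0.0389]
eef_rot: [-62.2, 89.9, 30.0]
contact_force: [0.1, 1.0, -0.4]
gripper_width: 0.0002
turn first (tool rad) [-0.0011  0.0007  0.0014] then shift cm [ 0.09  0.08 -0.35] now [0.4795 0.1155 0.0389] yazim -177.73 t 12.15
```

```bash
python3 -m creep '[[0,0,0,0,0.05,-0.6,0],[0,0,0,0,0,-0.5,0],[0,0,0,0,0,-0.4,0],[0,0,0,0,0,-0.3,0],[0,0,0,0,0,-0.3,0],[0,0,0,0,0,-0.3,0],[0,0,0,0,0,-0.3,0],[0,0,0,0,0,-0.3,0]]'
python3 -m creep '[[0,0,0,0,0,-0.3,0],[0,0,0,0,0,-0.3,0],[0,0,0,0,0,-0.3,0],[0,0,0,0,0,-0.2,0]]'
python3 -m creep '[[0,0,0,0,0,-0.3,0],[0,0,0,0,0,-0.3,0],[0,0,0,0,0,-0.2,0],[0,0,0,0,0,0,0]]'
```

```text
time_s: 12.95
tcp_pos: [0.4797, 0.0855, 0.038]
eef_rot: [-54.3, 90.0, 38.0]
contact_force: [-0.6, 1.6, 0.7]
gripper_width: 0.0002
time_s: 13.35
tcp_pos: [0.4801, 0.0743, 0.038]
eef_rot: [-71.9, 90.0, 20.4]
contact_force: [-0.3, 1.7, 1.0]
gripper_width: 0.0004
time_s: 13.75
tcp_pos: [0.4803, 0.0662, 0.038]
eef_rot: [166.8, 90.0, -100.9]
contact_force: [0.2, 0.1, 0.5]
gripper_width: 0.0006
```

```bash
cat > jigst.py <<'E'
from fit import *
def st(n="top"):
    p,d=r.capture(n); X=cloud(n,d); Z=X[...,2]
    k=(Z>.046)&(Z<.062)&(np.abs(X[...,0]-.483)<.012)&(X[...,1]>-.0)&(X[...,1]<.12)
    print("cloud knob",k.sum(),X[k].mean(0).round(4),X[k].min(0).round(4),X[k].max(0).round(4)) if k.any() else print("no knob")
    return p,d,X
if __name__=="__main__":
    st("wrist"); p,d,X=st("scene"); cv2.imwrite("pics/s5.png",p); print(w2p("scene",[[.48,.07,.05]]))
E
python3 jigst.py
```

```text
cloud knob 1884 [0.4817 0.0459 0.0553] [0.472  0.0352 0.046 ] [0.4918 0.0627 0.0619]
cloud knob 88 [0.4803 0.0473 0.0548] [0.4715 0.0338 0.046 ] [0.4947 0.061  0.0619]
[[281.71361836 250.46930512]]
```

```bash
python3 -m creep '[[0,0,0,0,0,-0.1,0],[0,0,0,0,0,-0.1,0],[0,0,0,0,0,-0.05,0]]'
python3 -m creep '[[0,0,0,0,0,-0.05,0],[0,0,0,0,0,-0.05,0],[0,0,0,0,0,0,0]]'
python3 -m creep '[[0,0,0,0,0,-0.05,0],[0,0,0,0,0,-0.05,0],[0,0,0,0,0,0,0]]'
```

```text
time_s: 14.15
tcp_pos: [0.4803, 0.064, 0.0379]
eef_rot: [81.9, 90.0, 174.2]
contact_force: [-0.1, 1.9, -1.0]
gripper_width: 0.0005
time_s: 14.45
tcp_pos: [0.4804, 0.063, 0.0379]
eef_rot: [92.4, 90.0, -175.3]
contact_force: [0.1, 1.4, -0.2]
gripper_width: 0.0006
time_s: 14.75
tcp_pos: [0.4805, 0.062, 0.038]
eef_rot: [-55.6, 90.0, 36.7]
contact_force: [0.3, 1.2, -0.2]
gripper_width: 0.0003
```

```bash
for i in 1 ; do python3 -m creep '[[0,0,0,0,0,-0.04,0],[0,0,0,0,0,-0.03,0],[0,0,0,0,0,0,0]]'; done
python3 -m creep '[[0,0,0,0,0,-0.03,0],[0,0,0,0,0,-0.02,0],[0,0,0,0,0,0,0]]'
python3 -m creep '[[0,0,0,0,0,-0.03,0],[0,0,0,0,0,-0.02,0],[0,0,0,0,0,0,0]]'
```

```text
time_s: 15.05
tcp_pos: [0.4805, 0.0615, 0.038]
eef_rot: [-19.6, 90.0, 72.7]
contact_force: [-1.4, 3.6, 0.2]
gripper_width: 0.0006
time_s: 15.35
tcp_pos: [0.4806, 0.0613, 0.0379]
eef_rot: [-21.5, 90.0, 70.8]
contact_force: [-1.4, 5.7, -1.0]
gripper_width: 0.0006
time_s: 15.65
tcp_pos: [0.4807, 0.0611, 0.038]
eef_rot: [-26.1, 89.9, 66.2]
contact_force: [-2.6, 7.7, -0.3]
gripper_width: 0.0003
```

Firm contact against the stop, at about 8 N total. Backing off and heading for the thumb plate.

```bash
python3 -m creep '[[0,0,0,0,0,0.3,0],[0,0,0,0,0,1,0],[0,0,0,-2,0,1,0],[0,0,0,-4,0,2,0],[0,0,0,-3,0.5,4,0],[0,0,0,0,0.5,4,0],[0,0,0,0,0.5,4,0],[0,0,0,0,0,0,0]]'
python3 -m creep '[[0,0,0,0,0,0,0],[0,0,0,0,0,0,0]]'
python3 - <<'E'
from jigst import *
plan([.4487,.222,.04],182.33)
p,d,X=st("wrist"); cv2.imwrite("pics/w6.png",p)
Z=X[...,2]
k=(Z>.034)&(Z<.046)&(np.abs(X[...,0]-.45)<.02)&(X[...,1]>.16)&(X[...,1]<.2)
print("thumb",k.sum(),X[k].mean(0).round(4),X[k].min(0).round(4),X[k].max(0).round(4)) if k.any() else 0
for m in r.masks_of("slide_center","wrist")[:2]:
    pts=p2z("wrist",np.argwhere(m["pixels"])[:,::-1],.018); print(m["score"],cv2.minAreaRect(np.float32(pts[:,:2]*1000)))
E
```

```text
time_s: 16.45
tcp_pos: [0.459, 0.2265, 0.1284]
eef_rot: [-59.1, 89.9, 33.4]
contact_force: [0.0, 0.1, 0.2]
gripper_width: 0.0004
time_s: 16.65
tcp_pos: [0.4587, 0.2219, 0.1275]
eef_rot: [138.4, 89.9, -129.3]
contact_force: [0.3, -0.0, 0.6]
gripper_width: 0.0005
turn first (tool rad) [-0.0006 -0.0008 -0.0007] then shift cm [8.75 1.   0.05] now [0.4587 0.2219 0.1275] yazim -177.71 t 16.65
no knob
thumb 435 [0.45   0.1889 0.0395] [0.4349 0.1851 0.0347] [0.4647 0.1934 0.0425]
0.2 ((478.6044006347656, 92.48237609863281), (26.263378143310547, 75.62889862060547), 2.262316942214966)
```

View pics/w6.png

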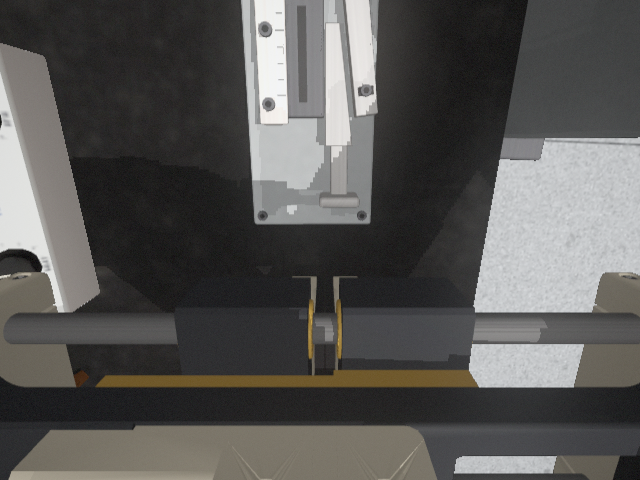

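The thumb plate is at (339,200), clear behind, with its rear face at y≈0.193 and its centre at x=0.450.

```bash
python3 -m creep '[[0,0,0,3,0.5,0,0],[0,0,0,3.5,0.5,0,0],[0,0,0,3,0,0,0],[0,0,0,1.2,0,0,0],[0,0,0,0.6,0,0,0],[0,0,0,0,0,0,0],[0,0,0,0,0,0,0]]'
python3 - <<'E'
from h import *
plan([.4490,.207,.0145],182.33)
E
```

```text
time_s: 17.45
tcp_pos: [0.4496, 0.2221, 0.0155]
eef_rot: [-53.5, 89.9, 38.7]
contact_force: [0.8, 0.7, 0.4]
gripper_width: 0.0004
turn first (tool rad) [-0.0011  0.0006  0.0008] then shift cm [ 0.1   0.12 -1.5 ] now [0.4496 0.2221 0.0155] yazim -177.73 t 17.45
```

```bash
python3 -m creep '[[0,0,0,0.05,0.1,-0.5,0],[0,0,0,0.05,0,-0.5,0],[0,0,0,0,0,-0.4,0],[0,0,0,0,0,-0.3,0],[0,0,0,0,0,-0.2,0]]'
python3 -m creep '[[0,0,0,0,0,-0.2,0],[0,0,0,0,0,-0.2,0],[0,0,0,0,0,-0.2,0],[0,0,0,0,0,-0.1,0]]'
python3 -m creep '[[0,0,0,0,0,-0.1,0],[0,0,0,0,0,-0.1,0],[0,0,0,0,0,0,0]]'
```

```text
time_s: 17.95
tcp_pos: [0.4492, 0.2031, 0.0142]
eef_rot: [-46.2, 89.9, 46.1]
contact_force: [-0.0, 1.5, 0.8]
gripper_width: 0.0009
time_s: 18.35
tcp_pos: [0.4492, 0.196, 0.0139]
eef_rot: [-49.5, 90.0, 42.8]
contact_force: [-0.2, 1.7, 1.5]
gripper_width: 0.0008
time_s: 18.65
tcp_pos: [0.4491, 0.1938, 0.0138]
eef_rot: [144.1, 90.0, -123.6]
contact_force: [-0.1, 0.8, 0.9]
gripper_width: 0.0008
```

```bash
python3 -m creep '[[0,0,0,0,0,-0.1,0],[0,0,0,0,0,-0.1,0],[0,0,0,0,0,-0.05,0]]'
python3 -m creep '[[0,0,0,0,0,-0.05,0],[0,0,0,0,0,-0.05,0]]'
```

```text
time_s: 18.95
tcp_pos: [0.4492, 0.1913, 0.0138]
eef_rot: [127.2, 90.0, -140.6]
contact_force: [0.8, 1.8, 0.5]
gripper_width: 0.0004
time_s: 19.15
tcp_pos: [0.4492, 0.1904, 0.0138]
eef_rot: [118.5, 90.0, -149.2]
contact_force: [-0.6, 0.8, 1.4]
gripper_width: 0.0006
```

```bash
python3 -m creep '[[0,0,0,0,0,-0.1,0],[0,0,0,0,0,-0.1,0],[0,0,0,0,0,-0.05,0]]'
python3 -c "
from h import *
plan([.448,.16,.014],182.33)"
```

```text
time_s: 19.45
tcp_pos: [0.4494, 0.1878, 0.0138]
eef_rot: [128.1, 90.0, -139.6]
contact_force: [0.0, 1.2, 0.2]
gripper_width: 0.0002
turn first (tool rad) [-0.0008 -0.0001 -0.0002] then shift cm [-0.02  0.25 -2.77] now [0.4494 0.1878 0.0138] yazim -177.72 t 19.45
```

```bash
python3 -m creep '[[0,0,0,0,0,-0.1,0],[0,0,0,0,0,-0.1,0],[0,0,0,0,0,-0.1,0]]'
```

```text
time_s: 19.75
tcp_pos: [0.4495, 0.1849, 0.0138]
eef_rot: [127.3, 90.0, -140.4]
contact_force: [-1.2, 0.7, -0.7]
gripper_width: 0.0005
```

```bash
python3 -m creep '[[0,0,0,0,0,-0.1,0],[0,0,0,0,0,-0.1,0],[0,0,0,0,0,-0.1,0]]'
```

```text
time_s: 20.05
tcp_pos: [0.4496, 0.1818, 0.0138]
eef_rot: [134.4, 90.0, -133.3]
contact_force: [-0.2, 1.9, -0.9]
gripper_width: 0.0002
```

```bash
python3 -m creep '[[0,0,0,0,0,-0.1,0],[0,0,0,0,0,-0.1,0]]'
```

```text
time_s: 20.25
tcp_pos: [0.4497, 0.1798, 0.0138]
eef_rot: [127.5, 90.0, -140.2]
contact_force: [-0.4, 1.2, -0.2]
gripper_width: 0.0003
```

```bash
cat > ok.py <<'E'
import sys
from plant import r
f=r.get_state()["contact_force"]; print(f.round(1)); sys.exit(0 if f[1]<4 else 1)
E
python3 -m creep '[[0,0,0,0,0,-0.1,0],[0,0,0,0,0,-0.1,0]]' | grep tcp && python3 ok.py && python3 -m creep '[[0,0,0,0,0,-0.1,0],[0,0,0,0,0,-0.1,0]]' | grep tcp && python3 ok.py && python3 -m creep '[[0,0,0,0,0,-0.1,0],[0,0,0,0,0,-0.1,0]]' | grep tcp && python3 ok.py && python3 -m creep '[[0,0,0,0,0,-0.1,0],[0,0,0,0,0,-0.1,0]]' | grep tcp && python3 ok.py
```

```text
tcp_pos: [0.4498, 0.1779, 0.0138]
[-0.8  0.8 -1.1]
tcp_pos: [0.4499, 0.1759, 0.0138]
[-0.   0.3 -1.1]
tcp_pos: [0.45, 0.1739, 0.0138]
[ 0.4  1.  -1.1]
tcp_pos: [0.4501, 0.1719, 0.0138]
[-0.4  1.1  0.3]
```

```bash
python3 -m creep '[[0,0,0,0,0,-0.1,0],[0,0,0,0,0,-0.1,0]]' | grep tcp && python3 ok.py && python3 -m creep '[[0,0,0,0,0,-0.1,0],[0,0,0,0,0,-0.1,0]]' | grep tcp && python3 ok.py && python3 -m creep '[[0,0,0,0,0,-0.1,0],[0,0,0,0,0,-0.1,0]]' | grep tcp && python3 ok.py && python3 -m creep '[[0,0,0,0,0,-0.1,0],[0,0,0,0,0,-0.1,0]]' | grep tcp && python3 ok.py
```

```text
tcp_pos: [0.4502, 0.1699, 0.0138]
[-0.7  0.6 -1.1]
tcp_pos: [0.4502, 0.1679, 0.0138]
[ 0.2  0.6 -0.1]
tcp_pos: [0.4504, 0.166, 0.0138]
[-0.1  1.4 -0.2]
tcp_pos: [0.4506, 0.1642, 0.0139]
[ 0.5  1.4 -0.1]
```

```bash
python3 -m creep '[[0,0,0,0,0,-0.1,0],[0,0,0,0,0,0,0]]' | grep tcp && python3 ok.py && python3 -m creep '[[0,0,0,0,0,-0.1,0],[0,0,0,0,0,0,0]]' | grep tcp && python3 ok.py && python3 -m creep '[[0,0,0,0,0,-0.1,0],[0,0,0,0,0,0,0]]' | grep tcp && python3 ok.py && python3 -m creep '[[0,0,0,0,0,-0.1,0],[0,0,0,0,0,0,0]]' | grep tcp && python3 ok.py
```

```text
tcp_pos: [0.4506, 0.1631, 0.0139]
[ 1.4  2.3 -0.6]
tcp_pos: [0.4507, 0.1622, 0.0139]
[ 0.7  1.4 -0.4]
tcp_pos: [0.4509, 0.1614, 0.014]
[ 1.6  3.5 -0.2]
tcp_pos: [0.4511, 0.161, 0.014]
[ 0.5  6.8 -0.5]
```

```bash
python3 -m creep '[[0,0,0,0,0,-0.05,0],[0,0,0,0,0,0,0],[0,0,0,0,0,0,0]]' | grep -E "tcp|force"; python3 -m creep '[[0,0,0,0,0,-0.05,0],[0,0,0,0,0,0,0],[0,0,0,0,0,0,0]]' | grep -E "tcp|force"
```

```text
tcp_pos: [0.4511, 0.161, 0.014]
contact_force: [-1.6, 9.5, -0.7]
tcp_pos: [0.4511, 0.1609, 0.0141]
contact_force: [-3.0, 10.9, -0.8]
```

Jammed. I'll go up to about 15 N in small steps.

```bash
python3 -m creep '[[0,0,0,0,0,-0.05,0],[0,0,0,0,0,0,0],[0,0,0,0,0,0,0]]' | grep -E "tcp|force"; python3 -m creep '[[0,0,0,0,0,-0.04,0],[0,0,0,0,0,0,0],[0,0,0,0,0,0,0]]' | grep -E "tcp|force"
```

```text
tcp_pos: [0.4512, 0.1607, 0.0141]
contact_force: [-3.9, 12.8, -0.1]
tcp_pos: [0.4512, 0.1606, 0.0142]
contact_force: [-6.1, 14.2, -0.2]
```

```bash
python3 -m creep '[[0,0,0,0,0,-0.03,0],[0,0,0,0,0,0,0],[0,0,0,0,0,0,0]]' | grep -E "tcp|force"
python3 -m creep '[[0,0,0,0,0,0.1,0],[0,0,0,0,0,0.2,0],[0,0,0,0,0,0.5,0],[0,0,0,0,0,1.5,0],[0,0,0,-2,0,2,0],[0,0,0,-4,0,3,0],[0,0,0,-4,0,0,0],[0,0,0,-2,0,0,0]]'
python3 -m creep '[[0,0,0,0,0,0,0],[0,0,0,0,0,0,0],[0,0,0,0,0,0,0]]' | grep tcp
python3 - <<'E'
from jigst import *
p,d,X=st("wrist"); cv2.imwrite("pics/w7.png",p); Z=X[...,2]
k=(Z>.034)&(Z<.046)&(np.abs(X[...,0]-.451)<.02)&(X[...,1]>.12)&(X[...,1]<.2)
print("thumb",k.sum(),X[k].mean(0).round(4),X[k].min(0).round(4),X[k].max(0).round(4))
for m in r.masks_of("slide_center","wrist")[:2]:
    pts=p2z("wrist",np.argwhere(m["pixels"])[:,::-1],.018); print(m["score"],cv2.minAreaRect(np.float32(pts[:,:2]*1000)))
E
```

```text
tcp_pos: [0.4513, 0.1606, 0.0142]
contact_force: [-6.1, 16.5, -0.2]
time_s: 24.95
tcp_pos: [0.4485, 0.2329, 0.137]
eef_rot: [-56.8, 89.8, 35.6]
contact_force: [0.2, 0.6, -0.1]
gripper_width: 0.0003
tcp_pos: [0.447, 0.2304, 0.1328]
no knob
thumb 503 [0.4522 0.1452 0.0395] [0.4375 0.1408 0.0341] [0.4668 0.1498 0.0424]
```

View pics/w7.png

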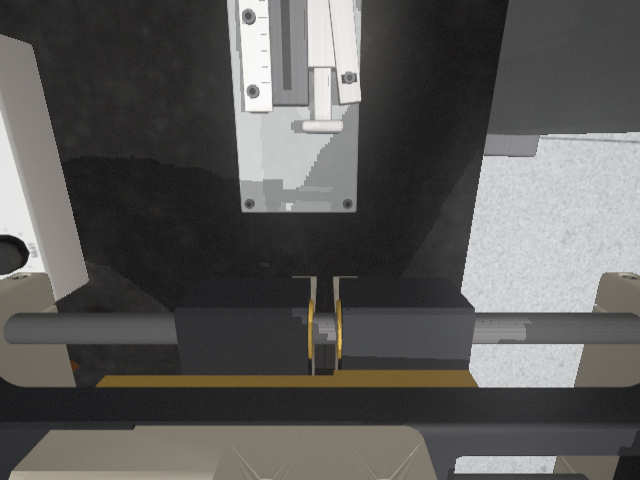

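The thumb plate is now at (322,127), rear face y≈0.150, and the wedge is seated between bar and ramp. Next I check the slide end from higher up.

```bash
python3 -m creep '[[0,0,0,-4,0,-4,0],[0,0,0,-4,0,-4,0],[0,0,0,0,0,-4,0],[0,0,0,0,0,-2,0],[0,0,0,0,0,0,0],[0,0,0,0,0,0,0],[0,0,0,0,0,0,0]]' | grep tcp
python3 - <<'E'
from jigst import *
p,d,X=st("wrist")
cv2.imwrite("pics/w8.png",cv2.resize(p[:290,220:420],(552,800))[:600] if 0 else cv2.resize(p[0:290,220:420],None,fx=2,fy=2,interpolation=cv2.INTER_CUBIC))
for m in r.masks_of("slide_center","wrist")[:2]:
    pts=p2z("wrist",np.argwhere(m["pixels"])[:,::-1],.018); print(m["score"],cv2.minAreaRect(np.float32(pts[:,:2]*1000)))
Z=X[...,2]; c=np.argmin(np.abs(w2p("wrist",[[.4845,-.025,.018]])[0,0]-np.arange(640)))
for v in range(0,200):
    x=X[v,c]
    if -.065<x[1]<.02 and v%2==0: print(v,x[1].round(4),x[2].round(4),p[v,c],end=" | ")
E
```

```text
tcp_pos: [0.453, 0.1005, 0.204]
cloud knob 400 [0.4817 0.0408 0.0556] [0.4721 0.0315 0.0479] [0.4916 0.0507 0.0581]
0.74 ((484.30731201171875, -24.475540161132812), (28.653505325317383, 51.01287078857422), 1.7736245393753052)
0.17 ((481.4031982421875, 66.52429962158203), (32.07646560668945, 133.1706085205078), 2.536262273788452)
32 -0.0646 0.0266 [239 241 241] | 34 -0.0631 0.0266 [242 241 241] | 36 -0.0612 0.0276 [242 242 241] | 38 -0.0603 0.0253 [242 242 241] | 40 -0.0585 0.026 [240 242 241] | 42 -0.057 0.0259 [242 243 242] | 44 -0.0552 0.0268 [242 243 242] | 46 -0.0537 0.0264 [240 243 242] | 48 -0.0523 0.0254 [237 240 242] | 50 -0.0509 0.0247 [158 161 166] | 52 -0.0506 0.0184 [150 152 154] | 54 -0.0491 0.0181 [244 243 242] | 56 -0.0471 0.0197 [215 218 220] | 58 -0.0459 0.0174 [213 216 219] | 60 -0.0439 0.0191 [214 217 219] | 62 -0.0423 0.0189 [132 155 190] | 64 -0.0407 0.0182 [ 85 124 181] | 66 -0.0388 0.0197 [ 82 124 179] | 68 -0.0375 0.0178 [ 81 123 179] | 70 -0.0354 0.0201 [ 81 123 179] | 72 -0.0338 0.0195 [ 82 124 179] | 74 -0.0322 0.0193 [ 83 124 180] | 76 -0.0304 0.0195 [ 81 
[... 257 characters left out ...]
68 0.0189 [ 79 118 172] | 94 -0.0149 0.0197 [ 78 118 172] | 96 -0.0132 0.0196 [ 78 117 171] | 98 -0.0113 0.0207 [ 78 117 172] | 100 -0.0096 0.0203 [ 76 118 171] | 102 -0.0081 0.018 [ 77 118 172] | 104 -0.0062 0.0189 [198 205 212] | 106 -0.0045 0.0183 [213 216 218] | 108 -0.0026 0.0195 [214 216 218] | 110 -0.001 0.0178 [203 208 210] | 112 0.0015 0.027 [179 187 186] | 114 0.0031 0.0248 [74 76 80] | 116 0.0049 0.0253 [76 77 78] | 118 0.0067 0.0272 [132 129 129] | 120 0.0085 0.0258 [134 130 130] | 122 0.0103 0.0264 [133 130 130] | 124 0.012 0.025 [131 129 129] | 126 0.0138 0.0255 [130 128 129] | 128 0.0156 0.0252 [131 129 130] | 130 0.0175 0.0275 [134 131 131] | 132 0.0192 0.0251 [132 129 128] |
```

View pics/w8.png

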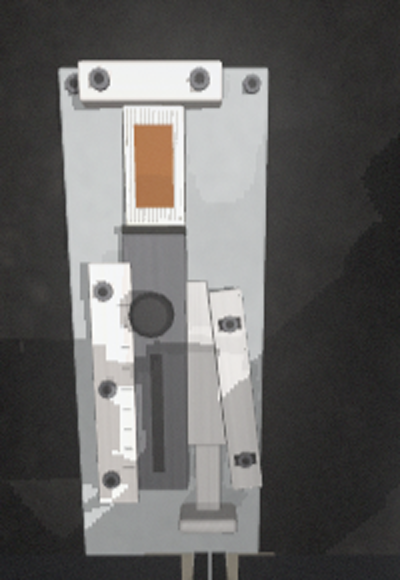

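The slide sits against the stop with the bar nose on it, and the wedge is jammed between bar and ramp. The gripper is clear.

```bash
python3 -c "
from plant import r
s=r.get_state(); print(s['time_s'],s['contact_force']); print(r.close_job())"
```

```text
26.15 [6.06823458e-05 2.32177849e-01 7.89014405e-01]
the job is handed in; nothing more can be done
None
```

The slide is clamped in the jig and the job is handed in at 26.2 s; no verdict is reported. I could not measure the forces left on the bar and slide after letting go.

- **Slide:** I laid the brown slide between the scribed lines. The last wrist picture puts its centre at about (0.4843, -0.0245), within 0.5 mm of my measured seat (0.4845, -0.0248). It is square to about 1° and flat, with its end at the stop face.
- **Bar:** I pushed the knob slowly until the slide met the stop, at about 8 N on the tool. The picture shows the bar's nose on the slide.
- **Wedge:** It jammed after about 43 mm of travel, and I pushed it up to about 16.5 N forward before letting go. There was also about 6 N sideways on the tool at that point.
- **Release:** The gripper was well clear at hand-in, with tool force near zero.

I did not re-measure the tape, petri dish or tweezers at the end, but no move went near them.

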